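Photometer filter check

TASK

Take the orange-capped vial from the rack and set it all the way down in the round well of the photometer, and let go of it. Then take the red-handled filter paddle from its stand, lower its blade through the narrow slot in the photometer's top until the black line on the blade is level with the top, and finish there still holding the paddle in the gripper, upright, its collar not resting on the housing. Leave the other vial, the other paddle, the bottle and the beaker where they are.

Things in the scene. Friction and masses are not known exactly. Their poses are not given: they have to be found in the camera images.
- photometer: Bench photometer, a fixed white box 170 mm (x) by 200 mm (y), 90 mm high, with a flat grey top; display and keys on the top near its -x side. Origin: centre of its underside. x, y along its sides, z up. It may be turned by up to 0.35 rad.
- slot (a point): Middle of the slot in the photometer's top, at top level (90 mm above the bench), axes as the photometer. Long along x: throat 38 x 8 mm, 2 mm more in all than the blade each way, 3 to 10 mm below the top; above it a dark 3 mm bevel leads in (44 x 14 mm at the top); below it an open chamber 56 x 24 mm, floor 82 mm below the top.
- well (a point): Centre of the floor of the photometer's round well: 29 mm diameter, floor 35 mm below the photometer's top (55 mm above the bench), 90 mm from the slot along the photometer's y. A seated vial stands 45 mm out of it.
- orange_vial: Sealed amber glass vial, upright cylinder, 25 mm diameter all the way up, 80 mm tall, about 50 g, with a paper band; its top 18 mm is the orange cap. Stands in one hole of the white rack (35 mm deep, so 45 mm show above the rack). Origin: centre of its underside, z up along its axis.
- red_paddle: Filter paddle with a red handle, upright in a stand pocket. From the foot up: aluminium blade 36 (x) x 6 (y) x 60 mm with a coloured pane and a black line 45 mm above the foot; collar 50 x 20 mm at 60 to 65 mm; handle 30 (x) x 14 (y) mm at 65 to 110 mm. A half turn makes no difference. Origin: centre of the foot's underside, z up.
- red_paddle_line (a point): Point on the red paddle's axis at the height of the black line: 45 mm above the foot, 15 mm below the collar's underside. Axes as the paddle.
- rack: White fixed vial rack, 150 mm (x) by 76 mm (y), 45 mm high, eight round holes 28 mm in diameter and 35 mm deep in two rows, pitch 36 mm. Origin: centre of its underside. Rack and stand may trade sides.
- stand: White fixed paddle stand, 170 mm (x) by 50 mm (y), 45 mm high, with two pockets 40 mm by 8.5 mm, 35 mm deep, 42 mm either side of the middle along x; the paddles stand in them with blade widths along the stand's x (collar 25 mm above the stand's top). Origin: centre of its underside.
- blue_vial: Bystander. Sealed amber glass vial, upright cylinder, 25 mm diameter all the way up, 80 mm tall, about 50 g, with a paper band; its top 18 mm is the blue cap. Stands in one hole of the white rack (35 mm deep, so 45 mm show above the rack). Origin: centre of its underside, z up along its axis.
- blue_paddle: Bystander. Filter paddle with a blue handle, upright in a stand pocket. From the foot up: aluminium blade 36 (x) x 6 (y) x 60 mm with a coloured pane and a black line 45 mm above the foot; collar 50 x 20 mm at 60 to 65 mm; handle 30 (x) x 14 (y) mm at 65 to 110 mm. A half turn makes no difference. Origin: centre of the foot's underside, z up.
- bottle: Bystander: clear jar with yellow cap, 64 mm diameter, 110 mm tall, standing on the bench. Origin: centre of its underside.
- beaker: Bystander: clear plastic beaker, 72 mm across the rim, 90 mm tall, standing on the bench. Origin: centre of its underside.
Things that resemble listed ones, but are neither listed nor needed, are in the scene too. What is shaped like the red_paddle but white is not meant.

How it is judged:
By the outcome, as a careful person would: the job done as asked, in the order asked, and still so for the second after the job is handed in, while the arm keeps its last pose, push and grip.
It also fails if it takes over 72 s, if anything falls off the work surface, if the arm or the gripper's body presses on something with over 40 N, if the wrist force passes 120 N, or if a joint passes its speed limit or range.

ROBOT

A 6-joint arm with a two-finger parallel gripper is mounted at the origin on the work surface. World frame = base frame: x ahead of the robot, y to its left, z up, the work surface at z = 0. Lengths are in m, angles in rad, forces in N, time in s.
With the tool pointing down it reaches from about 0.375 to 0.925 m from the base axis. Payload 5.7 kg.
Tool frame: the origin (TCP) lies midway between the tips of the shut fingers; the grasp point (between the pads) lies 19 mm behind it; x points along the fingers, z is the direction in which the jaws open and shut, and the axes are right-handed (so a half turn about x gives the same grasp; the last joint's range is limited). The gripper opens to 88 mm and grips with 3 to 60 N. Pads are 20 mm wide; open, the fingers measure 115 mm over their backs; the gripper's body (75 mm by 178 mm) begins 61 mm behind the grasp point.
Start: joints at [-1.297, 0.359, 1.51, -0, 1.272, -0.115], TCP at [0.227, -0.555, 0.223] pointing down, gripper open.
Joint ranges: [-2.97, 2.97], [-1.01, 2.36], [0.21, 2.38], [-0.96, 4.11], [0.2, 2.71], [-2.98, 2.98]. Speed limits (rad/s): [2.39, 2.39, 3.14, 3.14, 3.14, 3.14].

INTERFACE

Orientations are given as a unit quaternion [x, y, z, w].
In Python, from station import arm, cams, job gives the robot as it stands.
- The arm moves only by the tool carry_out, never from a script. Its argument "plan" is a list of rows, each an object of numbers: "dx", "dy", "dz": the shift along the tool's x, y, z in cm; "rx", "ry", "rz": the turn, a rotation vector about the tool's x, y, z in rad. In form: [{"dx": .., "dy": .., "dz": .., "rx": .., "ry": .., "rz": ..}, ...]. A call has exactly 10 rows; each row is the pose to reach, as a shift and turn from the pose commanded when the call began, along the tool's axes at that moment; what a row does not reach only later rows make up. A row lasts 1/8 s, in which the tool goes at most 62.5 mm and 10.7 degrees, less where a joint would pass 70% of its speed; a pose out of reach is approached as far as the arm can. A call with a gripper value outside its range is refused whole. "jaw" is the gripper's target within -1 to 1 (fully open at 1, half-way at 0, shut at -1), set as the call begins (left out, the last holds). The fingers move at their own pace and stop on an object; the grip force is fixed at half the most. Time passes only in rows, so rows that repeat a pose let the fingers close, or fill a call up. It gives the time, the measured TCP pose, the force and the opening at its end, in the units of the state.
- arm.sense(): the state, without advancing time (a new reading comes with each control period).
- cams.capture(name): name is "side" or "top"; returns (picture, depth): 420x560x3 uint8, red, green, blue; 420x560 float32, m along the optical axis (not along the pixel's ray), 0 where there is no reading.
- cams.get_calibration(name): a dict with "mtx" (3x3 intrinsics, pixels), "R" (3x3) and "t" (3): a world point X has camera coordinates R X + t. Camera axes: x right, y down, z forward; pixel columns grow to the right and rows downward; lengths in m; the calibration is good to about 2 mm. A picture is of the moment at which its call begins. get_calibration takes no time and is no camera call.
- job.finish_job(): hands the job in, once; it reports no verdict.
Trained networks look in the newest picture that a camera, given by its name, has taken for a name from the list of things; names that differ only in an ending like _2 or _b are one class to them, and where a whole thing is asked for, a point or a joint stands for the part that bears it (a point fixed in the world has none). Each returns a list of dicts, best first, with "p" (0 to 1); they miss things now and then, are a little off and sometimes report something else, mostly with a low value. They report only what shows in the picture. A call takes as long as a camera call. They do not tell look-alikes from the thing itself.
- cams.boxes_of(camera, name): "at" ([x, y, z] in m, in world coordinates, good to about 4 mm: the middle of the surface that is visible of it).
- cams.trace(camera, name): "mask" (420x560 bool, what is visible of it).
- cams.mark_of(camera, name): "at" ([x, y, z] in m, in world coordinates, good to about 4 mm: a listed point, or the origin of a listed thing).
The state is a dict: "clock": time; "joint_positions": joint angles; "joint_velocities": joint speeds; "effort": joint torques, N m; "tool_pos": TCP position; "orientation": TCP orientation; "contact_force": force on the tool from outside, world axes, zero at the start; "moment": the same for the moment, N m; "gripper_width": opening from 0.0 (shut) to 1.0 (fully open).
Only numpy, scipy, OpenCV 4.12 (cv2) and the standard library are available. Lean on these libraries where they do the work, as an engineer would, in place of code of your own. Each camera call takes 0.05 s, during which the arm holds its last target.

## Working session

There is one attempt and no reset: what is moved stays moved. The work goes in short steps, Python scripts to look and compute and a tool call to move; the robot and the scene stay as the last step left them, time stands still between calls to the robot, and variables do not carry over. Pictures are saved under pics/ and viewed, and the job is handed in when it is done.

Besides the shell and the picture viewer there is one more tool, called after "Call:" in YAML: its name, and indented under it one key for each argument. carry_out: Moves the arm, as the interface text tells. Its arguments: {"type":"object","properties":{"plan":{"type":"array"},"jaw":{"type":"number"}},"required":["plan"]}

```bash
ls; mkdir -p pics; python3 - <<'E'
from station import arm,cams,job
import cv2,numpy as np
s=arm.sense();print(s)
for n in ("top","side"):
    p,d=cams.capture(n);cv2.imwrite(f"pics/{n}0.png",p[...,::-1]);np.savez(f"{n}0.npz",p=p,d=d)
    c=cams.get_calibration(n);print(n,{k:np.round(v,4).tolist() for k,v in c.items()})
    for k in ("orange_vial","red_paddle","well","slot","red_paddle_line"):
        print(k,[(np.round(r["at"],4).tolist(),round(r["p"],2)) for r in cams.mark_of(n,k)])
E
```

```text
pics
{'clock': 0.0, 'joint_positions': array([-1.29706725e+00,  3.59449410e-01,  1.51142302e+00, -1.55963256e-05,
        1.27250143e+00, -1.15116228e-01]), 'joint_velocities': array([ 0.00071684,  0.00142285, -0.00062954,  0.00065786,  0.00064701,
       -0.000805  ]), 'effort': array([ 4.63112428e-04, -5.15375805e+01, -2.70727193e+01,  6.70609809e-02,
        3.49158829e-02, -1.27283060e-04]), 'tool_pos': array([ 0.22726356, -0.55455072,  0.22184628]), 'orientation': array([ 0.39438275,  0.58766301, -0.39357352,  0.58669781]), 'contact_force': array([-0.17324498,  0.10839574,  0.20534999]), 'moment': array([-0.02143221, -0.0311771 ,  0.02926591]), 'gripper_width': 0.9971150046241145}
top {'mtx': [[395.6556, 0.0, 273.9178], [0.0, 395.6556, 207.8798], [0.0, 0.0, 1.0]], 'R': [[-0.0115, -0.9999, -0.0063], [-0.9797, 0.0125, -0.2], [0.2001, 0.0039, -0.9798]], 't': [0.0475, 0.523, 0.8611]}
orange_vial [([0.4049, -0.2556, 0.0131], 0.45)]
red_paddle [([0.503, 0.3029, 0.0061], 0.7), ([0.4792, 0.4013, 0.0002], 0.67), ([0.6327, -0.2163, 0.0015], 0.47)]
well [([0.5928, -0.0329, 0.0553], 0.6)]
slot [([0.5753, 0.063, 0.091], 0.73)]
red_paddle_line [([0.5006, 0.3031, 0.0557], 0.69), ([0.4862, 0.3981, 0.0427], 0.67)]
side {'mtx': [[401.8563, 0.0, 279.4746], [0.0, 401.8563, 201.5409], [0.0, 0.0, 1.0]], 'R': [[0.9741, -0.2257, -0.0113], [-0.1444, -0.5833, -0.7993], [0.1738, 0.7803, -0.6008]], 't': [-0.4998, 0.1658, 0.826]}
orange_vial [([0.4066, -0.2561, 0.007], 0.6)]
red_paddle [([0.4802, 0.4032, 0.0004], 0.91), ([0.5014, 0.3092, 0.0105], 0.83)]
well [([0.5923, -0.0262, 0.0553], 0.81)]
slot [([0.5746, 0.057, 0.0856], 0.65), ([0.5135, -0.2969, 0.014], 0.47)]
red_paddle_line [([0.4817, 0.4018, 0.0446], 0.74)]
```

View pics/top0.png

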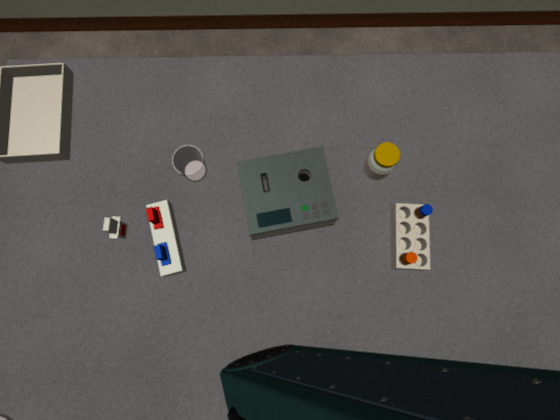

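View pics/side0.png

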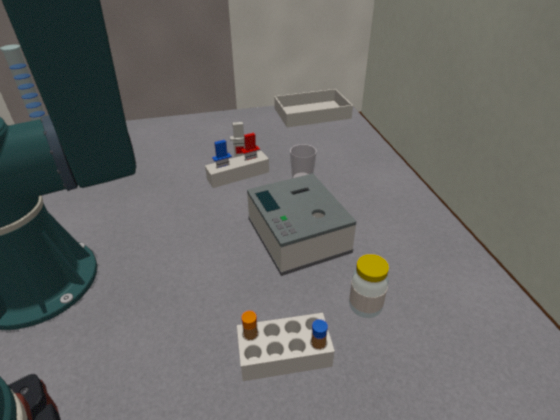

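```bash
cat > h.py <<'E'
import numpy as np,cv2
from station import arm,cams,job
def cloud(n,d):
    c=cams.get_calibration(n);K=np.array(c["mtx"]);R=np.array(c["R"]);t=np.array(c["t"])
    v,u=np.mgrid[:d.shape[0],:d.shape[1]]
    X=np.stack([(u-K[0,2])/K[0,0]*d,(v-K[1,2])/K[1,1]*d,d],-1)
    W=(X-t)@R
    W[d==0]=np.nan
    return W
def onplane(n,uv,z):
    c=cams.get_calibration(n);K=np.array(c["mtx"]);R=np.array(c["R"]);t=np.array(c["t"])
    uv=np.atleast_2d(uv).astype(float)
    r=np.c_[uv,np.ones(len(uv))]@np.linalg.inv(K).T@R
    o=-R.T@t
    return o+r*((z-o[2])/r[:,2])[:,None]
def proj(n,X):
    c=cams.get_calibration(n);K=np.array(c["mtx"]);R=np.array(c["R"]);t=np.array(c["t"])
    x=(np.atleast_2d(X)@R.T+t)@K.T
    return x[:,:2]/x[:,2:]
E
python3 - <<'E'
from h import *
np.set_printoptions(precision=4,suppress=True)
reg=dict(photo=((.45,.72),(-.15,.17),(.080,.1)),stand=((.38,.62),(.2,.36),(.037,.052)),rack=((.35,.6),(-.4,-.2),(.038,.052)))
for n in("top","side"):
    f=np.load(n+"0.npz");p,d=f["p"],f["d"];W=cloud(n,d)
    for k,(a,b,c) in reg.items():
        m=np.ones(d.shape,bool)
        for i,(lo,hi) in enumerate((a,b,c)): m&=(W[...,i]>lo)&(W[...,i]<hi)
        m=m.astype(np.uint8)
        nn,l,st,ce=cv2.connectedComponentsWithStats(m)
        j=1+np.argmax(st[1:,4]);mm=l==j
        z=np.median(W[mm][:,2])
        cs=max(cv2.findContours(mm.astype(np.uint8),0,2)[0],key=len)
        P=onplane(n,cs[:,0],{'photo':.09}.get(k,.045))[:,:2]
        r=cv2.minAreaRect((P*1000).astype(np.float32))
        print(n,k,mm.sum(),"z",z,W[mm][:,2].std(),r)
    hsv=cv2.cvtColor(p,cv2.COLOR_RGB2HSV)
    H,S,V=[hsv[...,i].astype(int) for i in range(3)]
    for k,m in dict(orange=(H>4)&(H<16)&(S>200)&(V>130),red=((H<4)|(H>176))&(S>180)&(V>90)).items():
        nn,l,st,ce=cv2.connectedComponentsWithStats(m.astype(np.uint8))
        for j in range(1,nn):
            if st[j,4]>20:
                w=W[l==j];print(n,k,st[j],ce[j],np.nanmin(w,0),np.nanmax(w,0),np.nanmedian(w,0))
    for k,(u0,v0,u1,v1) in (dict(photo=(225,135,350,245),stand=(95,190,195,285),rack=(385,195,440,280)) if n=="top" else dict(photo=(240,165,360,280),stand=(195,115,285,190),rack=(230,300,340,380))).items():
        cv2.imwrite(f"pics/{n}_{k}.png",cv2.resize(p[v0:v1,u0:u1,::-1],None,fx=5,fy=5,interpolation=cv2.INTER_CUBIC))
E
```

```text
top photo 6477 z 0.09007202878789591 0.0016723879523333446 ((558.5702514648438, 13.191390991210938), (171.8369903564453, 200.01528930664062), 10.026610374450684)
top stand 1117 z 0.044746640872413763 0.002017796512670233 ((461.2311706542969, 295.9619140625), (171.0419921875, 52.14485549926758), 14.416427612304688)
top rack 1309 z 0.04459472692846568 0.0020663535712789304 ((457.4036560058594, -273.1366271972656), (78.71443176269531, 150.4129638671875), 86.41281127929688)
top orange [406 253  11  10  91] [410.956  257.3846] [ 0.3933 -0.264   0.0863] [ 0.4128 -0.2425  0.0933] [ 0.404  -0.2528  0.0899]
top red [146 207  17  22 162] [154.1667 216.6049] [0.4764 0.2918 0.04  ] [0.5249 0.3144 0.1226] [0.4977 0.3034 0.0985]
side photo 4719 z 0.09037810782200147 0.002130131562650795 ((558.1176147460938, 7.388923645019531), (174.63612365722656, 211.12574768066406), 9.882375717163086)
side stand 651 z 0.045386155721190105 0.0027461920365865417 ((461.02618408203125, 289.456787109375), (173.72384643554688, 65.70057678222656), 14.470836639404297)
side rack 2460 z 0.04497091488753978 0.002115816285757331 ((456.9688720703125, -277.6990966796875), (81.21979522705078, 150.04373168945312), 86.43010711669922)
side red [236 133  23  20 234] [247.9744 144.3291] [0.4721 0.2895 0.0148] [0.5237 0.403  0.1233] [0.4974 0.3008 0.0886]
```

```bash
python3 - <<'E'
import cv2,numpy as np
a=cv2.imread("pics/top_photo.png");print(a.shape)
for n in ("rack","stand"):
  x=cv2.imread(f"pics/top_{n}.png");y=cv2.imread(f"pics/side_{n}.png");h=max(x.shape[0],y.shape[0])
  pad=lambda q:np.pad(q,((0,h-q.shape[0]),(0,10),(0,0)))
  cv2.imwrite(f"pics/c_{n}.png",np.hstack([pad(x),pad(y)])[:600,:]);print(n,x.shape,y.shape)
E
```

```text
(550, 625, 3)
rack (425, 275, 3) (400, 550, 3)
stand (475, 500, 3) (375, 450, 3)
```

View pics/top_photo.png

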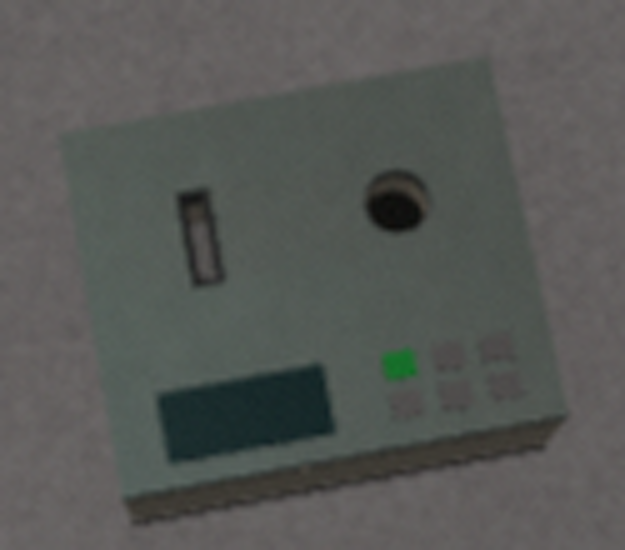

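View pics/side_photo.png

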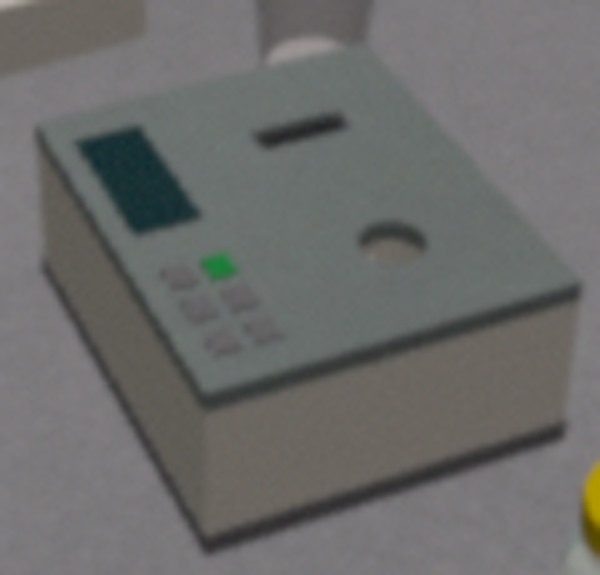

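View pics/top_stand.png

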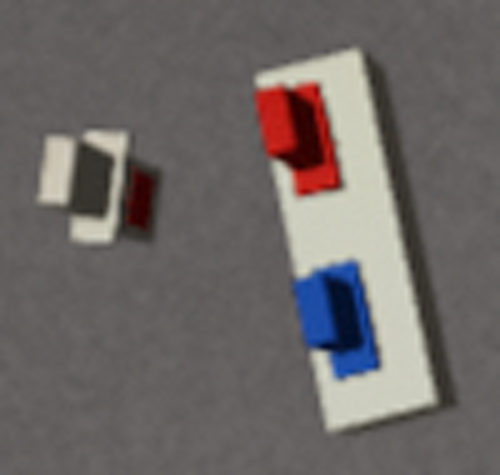

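View pics/top_rack.png

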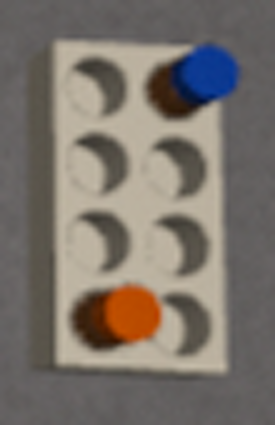

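View pics/side_rack.png

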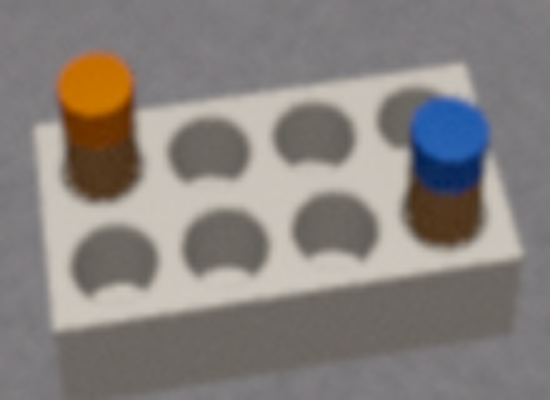

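```bash
cat > m.py <<'E'
from h import *
np.set_printoptions(precision=4,suppress=True)
f=lambda u,v,o:[(u+.5)/5-.5+o[0],(v+.5)/5-.5+o[1]]
T=(225,135);S=(240,165)
for n,o,sl,we in(("top",T,[(178,193),(208,188),(224,284),(195,288)],(399,201)),("side",S,[(253,132),(340,112),(348,126),(264,148)],(393,244))):
    P=onplane(n,[f(*q,o) for q in sl],.09);print(n,"slot",P.mean(0),P[:,:2].tolist());print("well",onplane(n,f(*we,o),.09))
# photometer corners
print("ph top",(P:=onplane("top",[f(*q,T) for q in((62,133),(490,58),(566,414),(126,497))],.09)),P.mean(0))
print("ph side",(P:=onplane("side",[f(*q,S) for q in((40,130),(363,48),(581,287),(207,405))],.09)),P.mean(0))
print("vial top",onplane("top",[f(132,313,(385,195))],.09),"side",onplane("side",[f(96,83,(230,300))],.09))
print("red handle top face; top cam",(P:=onplane("top",[f(*q,(95,190)) for q in((256,91),(286,86),(296,148),(269,155))],.12)),P.mean(0))
print("stand",(P:=onplane("top",[f(*q,(95,190)) for q in((255,75),(360,48),(438,404),(328,433))],.045)),P.mean(0))
E
python3 m.py
```

```text
top slot [0.575  0.0607 0.09  ] [[0.5961557001985911, 0.07102708205926384], [0.5983200793372005, 0.05747496462702388], [0.5536290612282011, 0.05066396242574659], [0.5519589754138559, 0.06363338181700533]]
well [[ 0.5911 -0.0285  0.09  ]]
side slot [0.5764 0.0617 0.09  ] [[0.554367265568501, 0.06503591972818079], [0.5974161013340122, 0.07080707014347376], [0.5978294193601565, 0.05912989014624892], [0.5561189968546831, 0.05173962810226007]]
well [[ 0.5918 -0.0287  0.09  ]]
ph top [[ 0.6252  0.1236  0.09  ]
 [ 0.6584 -0.0719  0.09  ]
 [ 0.4927 -0.0994  0.09  ]
 [ 0.4583  0.0944  0.09  ]] [0.5587 0.0117 0.09  ]
ph side [[ 0.4599  0.0901  0.09  ]
 [ 0.6234  0.1202  0.09  ]
 [ 0.6584 -0.0744  0.09  ]
 [ 0.4925 -0.1065  0.09  ]] [0.5585 0.0074 0.09  ]
vial top [[ 0.4037 -0.2532  0.09  ]] side [[ 0.4048 -0.2542  0.09  ]]
red handle top face; top cam [[0.5135 0.3153 0.12  ]
 [0.5155 0.3025 0.12  ]
 [0.4885 0.2969 0.12  ]
 [0.4856 0.3083 0.12  ]] [0.5008 0.3057 0.12  ]
stand [[0.5368 0.3413 0.045 ]
 [0.5491 0.2926 0.045 ]
 [0.3835 0.2502 0.045 ]
 [0.3711 0.2995 0.045 ]] [0.4601 0.2959 0.045 ]
```

View pics/side_stand.png

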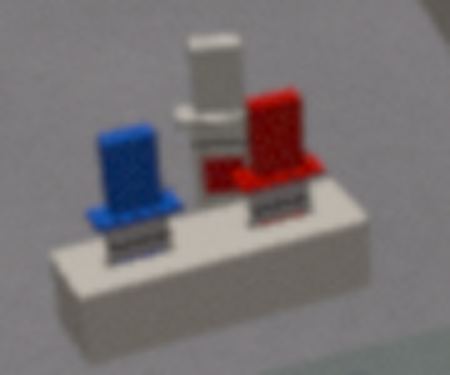

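```bash
cat > go.py <<'E'
from h import *
from scipy.spatial.transform import Rotation as Ro
np.set_printoptions(precision=3,suppress=True)
def Rt(yaw): # jaw z along (cos,sin); x down; y=z x x
    x=np.array([0,0,-1.]);z=np.array([np.cos(yaw),np.sin(yaw),0]);return np.stack([x,np.cross(z,x),z],1)
def go(p,yaw=None,verb=True):
    s=arm.sense();R=Ro.from_quat(s["orientation"]);M=R.as_matrix()
    if yaw is None: T=M
    else:
        c=[Rt(yaw+k*np.pi) for k in(0,1)];T=min(c,key=lambda t:Ro.from_matrix(M.T@t).magnitude())
    d=M.T@(np.array(p)-s["tool_pos"])*100
    print("clk",s["clock"],"pos",s["tool_pos"],"F",s["contact_force"],"w",s["gripper_width"],"jawyaw",np.arctan2(M[1,2],M[0,2]),"tilt x",M[:,0],"j6",s["joint_positions"][5])
    print("delta cm",d,"rot",Ro.from_matrix(M.T@T).as_rotvec())
E
python3 - <<'E'
from go import *
go([.4042,-.2535,.17],None)
for y in (-1.5,-1,0.,.5):go([.4042,-.2535,.17],y)
E
```

```text
clk 0.6 pos [ 0.227 -0.555  0.223] F [-0.817 -0.365 -0.366] w 0.9963967986864687 jawyaw -1.1819619842641265 tilt x [-0.  0. -1.] j6 -0.115131426265982
delta cm [  5.266  27.796 -21.215] rot [0. 0. 0.]
clk 0.6 pos [ 0.227 -0.555  0.223] F [-0.817 -0.365 -0.366] w 0.9963967986864687 jawyaw -1.1819619842641265 tilt x [-0.  0. -1.] j6 -0.115131426265982
delta cm [  5.266  27.796 -21.215] rot [ 0.318 -0.     0.   ]
clk 0.6 pos [ 0.227 -0.555  0.223] F [-0.817 -0.365 -0.366] w 0.9963967986864687 jawyaw -1.1819619842641265 tilt x [-0.  0. -1.] j6 -0.115131426265982
delta cm [  5.266  27.796 -21.215] rot [-0.182 -0.     0.   ]
clk 0.6 pos [ 0.227 -0.555  0.223] F [-0.817 -0.365 -0.366] w 0.9963967986864687 jawyaw -1.1819619842641265 tilt x [-0.  0. -1.] j6 -0.115131426265982
delta cm [  5.266  27.796 -21.215] rot [-1.182 -0.    -0.   ]
clk 0.6 pos [ 0.227 -0.555  0.223] F [-0.817 -0.365 -0.366] w 0.9963967986864687 jawyaw -1.1819619842641265 tilt x [-0.  0. -1.] j6 -0.115131426265982
delta cm [  5.266  27.796 -21.215] rot [ 1.46 -0.    0.  ]
```

Call:
carry_out:
  plan:
    - {"dx": 0.5,"dy": 3.0,"dz": -2.3}
    - {"dx": 1.0,"dy": 6.5,"dz": -5.0}
    - {"dx": 1.8,"dy": 10.5,"dz": -8.0}
    - {"dx": 2.6,"dy": 14.5,"dz": -11.1}
    - {"dx": 3.4,"dy": 18.5,"dz": -14.1}
    - {"dx": 4.2,"dy": 22.5,"dz": -17.2}
    - {"dx": 4.8,"dy": 25.5,"dz": -19.5}
    - {"dx": 5.27,"dy": 27.8,"dz": -21.2}
    - {"dx": 5.27,"dy": 27.8,"dz": -21.2}
    - {"dx": 5.27,"dy": 27.8,"dz": -21.2}
  jaw: 0.0

```text
invalid input
```

```bash
python3 - <<'E'
from go import *
go([.4042,-.2535,.056])
p,d=cams.capture("side");cv2.imwrite("pics/s1.png",p[...,::-1])
E
```

```text
clk 0.6 pos [ 0.227 -0.555  0.223] F [-0.817 -0.365 -0.366] w 0.9963967986864687 jawyaw -1.1819619842641265 tilt x [-0.  0. -1.] j6 -0.115131426265982
delta cm [ 16.666  27.796 -21.214] rot [0. 0. 0.]
```

View pics/s1.png

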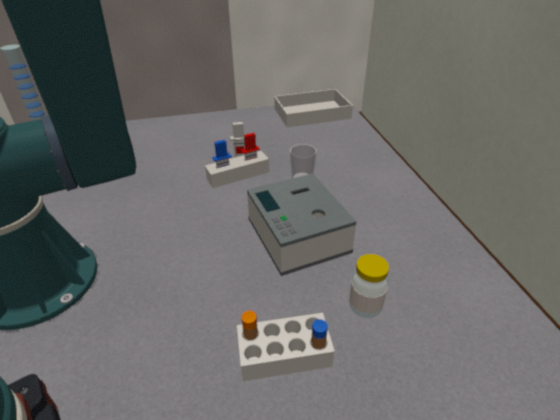

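The scene is unchanged because the call was refused: every row needs all six numbers.

Call:
carry_out:
  plan:
    - {"dx": 0.5,"dy": 3.0,"dz": -2.3,"rx": 0,"ry": 0,"rz": 0}
    - {"dx": 1.0,"dy": 6.5,"dz": -5.0,"rx": 0,"ry": 0,"rz": 0}
    - {"dx": 1.8,"dy": 10.5,"dz": -8.0,"rx": 0,"ry": 0,"rz": 0}
    - {"dx": 2.6,"dy": 14.5,"dz": -11.1,"rx": 0,"ry": 0,"rz": 0}
    - {"dx": 3.4,"dy": 18.5,"dz": -14.1,"rx": 0,"ry": 0,"rz": 0}
    - {"dx": 4.2,"dy": 22.5,"dz": -17.2,"rx": 0,"ry": 0,"rz": 0}
    - {"dx": 4.8,"dy": 25.5,"dz": -19.5,"rx": 0,"ry": 0,"rz": 0}
    - {"dx": 5.27,"dy": 27.8,"dz": -21.2,"rx": 0,"ry": 0,"rz": 0}
    - {"dx": 5.27,"dy": 27.8,"dz": -21.2,"rx": 0,"ry": 0,"rz": 0}
    - {"dx": 5.27,"dy": 27.8,"dz": -21.2,"rx": 0,"ry": 0,"rz": 0}
  jaw: 0.0

```text
clock: 1.9
tool_pos: [0.4043, -0.2543, 0.1702]
orientation: [0.394, 0.587, -0.394, 0.587]
contact_force: [-0.6, 0.6, 0.6]
gripper_width: 0.497
```

```bash
python3 - <<'E'
from go import *
go([.4042,-.2535,.056])
p,d=cams.capture("side");cv2.imwrite("pics/s2.png",p[...,::-1])
E
```

```text
clk 1.9 pos [ 0.404 -0.254  0.17 ] F [-0.558  0.611  0.596] w 0.496537614894306 jawyaw -1.181536445740261 tilt x [ 0.    -0.001 -1.   ] j6 0.4758898633925396
delta cm [11.421  0.022 -0.092] rot [0. 0. 0.]
```

View pics/s2.png

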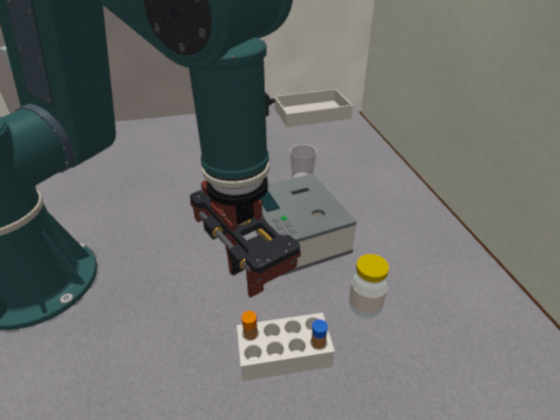

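Call:
carry_out:
  plan:
    - {"dx": 1.5,"dy": 0,"dz": -0.05,"rx": 0,"ry": 0,"rz": 0}
    - {"dx": 3.5,"dy": 0,"dz": -0.1,"rx": 0,"ry": 0,"rz": 0}
    - {"dx": 5.5,"dy": 0,"dz": -0.1,"rx": 0,"ry": 0,"rz": 0}
    - {"dx": 7.2,"dy": 0,"dz": -0.1,"rx": 0,"ry": 0,"rz": 0}
    - {"dx": 8.8,"dy": 0,"dz": -0.1,"rx": 0,"ry": 0,"rz": 0}
    - {"dx": 10.0,"dy": 0,"dz": -0.1,"rx": 0,"ry": 0,"rz": 0}
    - {"dx": 10.8,"dy": 0,"dz": -0.1,"rx": 0,"ry": 0,"rz": 0}
    - {"dx": 11.3,"dy": 0,"dz": -0.1,"rx": 0,"ry": 0,"rz": 0}
    - {"dx": 11.3,"dy": 0,"dz": -0.1,"rx": 0,"ry": 0,"rz": 0}
    - {"dx": 11.3,"dy": 0,"dz": -0.1,"rx": 0,"ry": 0,"rz": 0}

```text
clock: 3.2
tool_pos: [0.4042, -0.2528, 0.0573]
orientation: [0.394, 0.587, -0.394, 0.587]
contact_force: [0.1, 1.1, -1.0]
gripper_width: 0.495
```

Call:
carry_out:
  plan:
    - {"dx": 0,"dy": 0,"dz": 0,"rx": 0,"ry": 0,"rz": 0}
    - {"dx": 0,"dy": 0,"dz": 0,"rx": 0,"ry": 0,"rz": 0}
    - {"dx": 0,"dy": 0,"dz": 0,"rx": 0,"ry": 0,"rz": 0}
    - {"dx": 0,"dy": 0,"dz": 0,"rx": 0,"ry": 0,"rz": 0}
    - {"dx": 0,"dy": 0,"dz": 0,"rx": 0,"ry": 0,"rz": 0}
    - {"dx": 0,"dy": 0,"dz": 0,"rx": 0,"ry": 0,"rz": 0}
    - {"dx": 0,"dy": 0,"dz": 0,"rx": 0,"ry": 0,"rz": 0}
    - {"dx": 0,"dy": 0,"dz": 0,"rx": 0,"ry": 0,"rz": 0}
    - {"dx": 0,"dy": 0,"dz": 0,"rx": 0,"ry": 0,"rz": 0}
    - {"dx": 0,"dy": 0,"dz": 0,"rx": 0,"ry": 0,"rz": 0}
  jaw: -1

```text
clock: 4.45
tool_pos: [0.4042, -0.253, 0.0571]
orientation: [0.394, 0.587, -0.394, 0.587]
contact_force: [-0.2, -1.2, 4.2]
gripper_width: 0.28
```

```bash
python3 - <<'E'
from go import *
go([.4042,-.2535,.056])
p,d=cams.capture("side");cv2.imwrite("pics/s3.png",cv2.resize(p[180:400,180:400,::-1],None,fx=2.5,fy=2.5))
E
```

```text
clk 4.45 pos [ 0.404 -0.253  0.057] F [-0.193 -1.248  4.183] w 0.2797446520055096 jawyaw -1.1819985149524208 tilt x [ 0. -0. -1.] j6 0.47777815322356676
delta cm [ 0.111 -0.021  0.048] rot [0. 0. 0.]
```

View pics/s3.png

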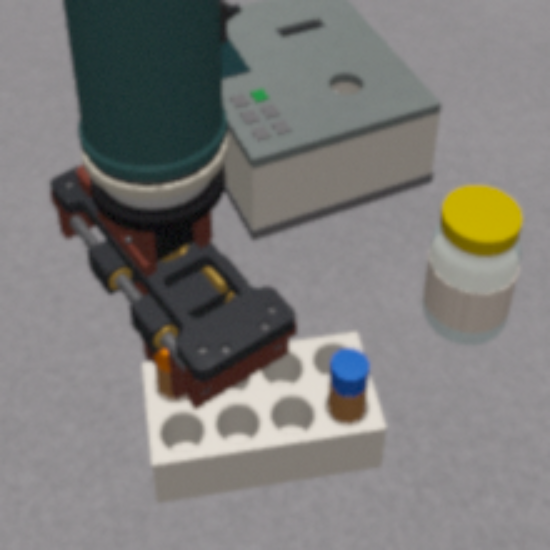

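Call:
carry_out:
  plan:
    - {"dx": -0.5,"dy": 0,"dz": 0,"rx": 0,"ry": 0,"rz": 0}
    - {"dx": -1.5,"dy": 0,"dz": 0,"rx": 0,"ry": 0,"rz": 0}
    - {"dx": -3,"dy": 0,"dz": 0,"rx": 0,"ry": 0,"rz": 0}
    - {"dx": -5,"dy": 0,"dz": 0,"rx": 0,"ry": 0,"rz": 0}
    - {"dx": -7,"dy": 0,"dz": 0,"rx": 0,"ry": 0,"rz": 0}
    - {"dx": -9,"dy": 0,"dz": 0,"rx": 0,"ry": 0,"rz": 0}
    - {"dx": -11,"dy": 0,"dz": 0,"rx": 0,"ry": 0,"rz": 0}
    - {"dx": -12,"dy": 0,"dz": 0,"rx": 0,"ry": 0,"rz": 0}
    - {"dx": -12,"dy": 0,"dz": 0,"rx": 0,"ry": 0,"rz": 0}
    - {"dx": -12,"dy": 0,"dz": 0,"rx": 0,"ry": 0,"rz": 0}

```text
clock: 5.75
tool_pos: [0.4033, -0.2521, 0.1763]
orientation: [0.394, 0.588, -0.394, 0.587]
contact_force: [-0.1, -0.3, -0.1]
gripper_width: 0.278
```

```bash
python3 - <<'E'
from go import *
go([.5914,-.0286,.175])
E
```

```text
clk 5.75 pos [ 0.403 -0.252  0.176] F [-0.092 -0.253 -0.059] w 0.2779689804957849 jawyaw -1.1819950876547842 tilt x [-0.001  0.001 -1.   ] j6 0.4777708328027292
delta cm [  0.132  25.879 -13.549] rot [0. 0. 0.]
```

Call:
carry_out:
  plan:
    - {"dx": 0,"dy": 2,"dz": -1.05,"rx": 0,"ry": 0,"rz": 0}
    - {"dx": 0,"dy": 5,"dz": -2.6,"rx": 0,"ry": 0,"rz": 0}
    - {"dx": 0,"dy": 9,"dz": -4.7,"rx": 0,"ry": 0,"rz": 0}
    - {"dx": 0,"dy": 13,"dz": -6.8,"rx": 0,"ry": 0,"rz": 0}
    - {"dx": 0,"dy": 17,"dz": -8.9,"rx": 0,"ry": 0,"rz": 0}
    - {"dx": 0,"dy": 21,"dz": -11.0,"rx": 0,"ry": 0,"rz": 0}
    - {"dx": 0,"dy": 24,"dz": -12.55,"rx": 0,"ry": 0,"rz": 0}
    - {"dx": 0,"dy": 25.88,"dz": -13.55,"rx": 0,"ry": 0,"rz": 0}
    - {"dx": 0,"dy": 25.88,"dz": -13.55,"rx": 0,"ry": 0,"rz": 0}
    - {"dx": 0,"dy": 25.88,"dz": -13.55,"rx": 0,"ry": 0,"rz": 0}

```text
clock: 7.0
tool_pos: [0.591, -0.03, 0.1765]
orientation: [0.394, 0.588, -0.394, 0.587]
contact_force: [0.2, 0.2, -0.3]
gripper_width: 0.277
```

```bash
python3 - <<'E'
from go import *
go([.5914,-.0286,.14])
for n in ("side","top"):
    p,d=cams.capture(n);np.savez(n+"4.npz",p=p,d=d)
    v0,u0=(130,210) if n=="side" else (120,210)
    cv2.imwrite(f"pics/{n}4.png",cv2.resize(p[v0:v0+140,u0:u0+180,::-1],None,fx=4,fy=4,interpolation=2))
E
```

```text
clk 7.0 pos [ 0.591 -0.03   0.177] F [ 0.198  0.159 -0.296] w 0.2772602365639717 jawyaw -1.1822938704132628 tilt x [-0.002 -0.    -1.   ] j6 1.0154580612644462
delta cm [ 3.651  0.094 -0.111] rot [0. 0. 0.]
```

View pics/side4.png

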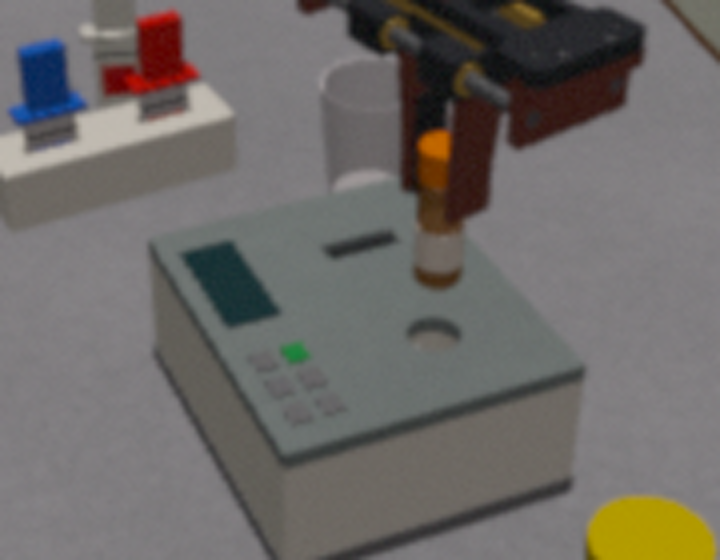

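View pics/top4.png

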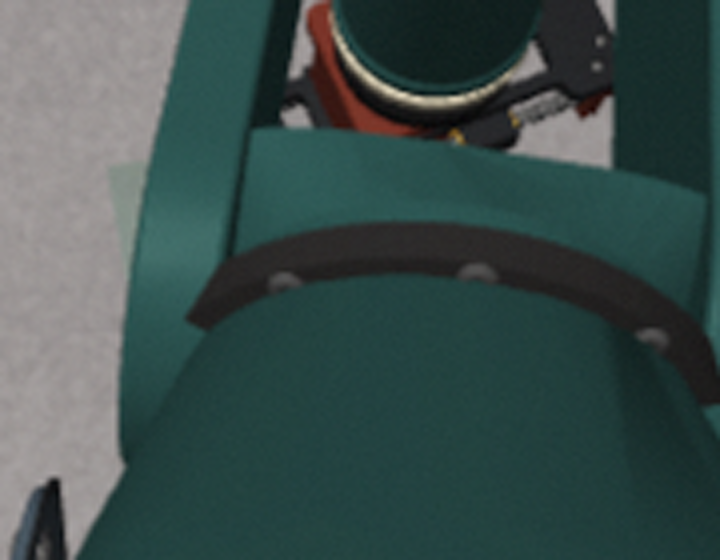

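```bash
python3 - <<'E'
from go import *
f=lambda u,v:[(u+.5)/4-.5+210,(v+.5)/4-.5+130]
print(onplane("side",f(438.5,275),.1295),onplane("side",f(434,334),.09))
a=np.array([.591,-.030,.1295]);b=np.array([.5914,-.0286,.09])
P=(proj("side",[a,b])+.5-[210,130])*4;print(P)
E
```

```text
[[ 0.592 -0.029  0.13 ]] [[ 0.592 -0.028  0.09 ]]
[[437.663 277.404]
 [434.034 335.61 ]]
```

Call:
carry_out:
  plan:
    - {"dx": 0.5,"dy": 0.08,"dz": -0.08,"rx": 0,"ry": 0,"rz": 0}
    - {"dx": 1.2,"dy": 0.08,"dz": -0.08,"rx": 0,"ry": 0,"rz": 0}
    - {"dx": 2.0,"dy": 0.08,"dz": -0.08,"rx": 0,"ry": 0,"rz": 0}
    - {"dx": 2.8,"dy": 0.08,"dz": -0.08,"rx": 0,"ry": 0,"rz": 0}
    - {"dx": 3.3,"dy": 0.08,"dz": -0.08,"rx": 0,"ry": 0,"rz": 0}
    - {"dx": 3.7,"dy": 0.08,"dz": -0.08,"rx": 0,"ry": 0,"rz": 0}
    - {"dx": 4.0,"dy": 0.08,"dz": -0.08,"rx": 0,"ry": 0,"rz": 0}
    - {"dx": 4.3,"dy": 0.08,"dz": -0.08,"rx": 0,"ry": 0,"rz": 0}
    - {"dx": 4.6,"dy": 0.08,"dz": -0.08,"rx": 0,"ry": 0,"rz": 0}
    - {"dx": 4.8,"dy": 0.08,"dz": -0.08,"rx": 0,"ry": 0,"rz": 0}

```text
clock: 8.35
tool_pos: [0.5925, -0.0281, 0.1288]
orientation: [0.394, 0.587, -0.394, 0.587]
contact_force: [0.1, 0.3, 0.2]
gripper_width: 0.28
```

```bash
python3 - <<'E'
from go import *
go([.5914,-.0286,.102])
for n in ("side",):
    p,d=cams.capture(n)
    v0,u0=(130,210)
    cv2.imwrite(f"pics/{n}5.png",cv2.resize(p[v0:v0+140,u0:u0+180,::-1],None,fx=4,fy=4,interpolation=2))
E
```

```text
clk 8.35 pos [ 0.592 -0.028  0.129] F [0.064 0.291 0.248] w 0.2802192730070339 jawyaw -1.1819735884468159 tilt x [-0.  0. -1.] j6 1.0179615925703827
delta cm [ 2.682 -0.118  0.   ] rot [0. 0. 0.]
```

View pics/side5.png

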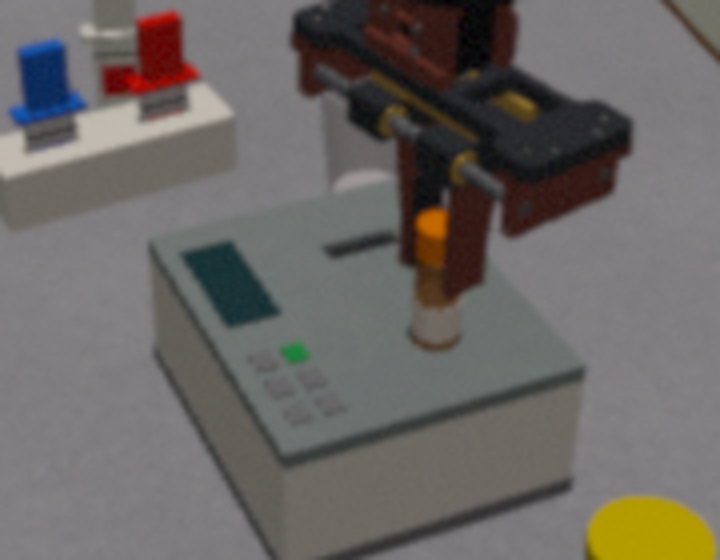

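Call:
carry_out:
  plan:
    - {"dx": 0.3,"dy": -0.05,"dz": 0,"rx": 0,"ry": 0,"rz": 0}
    - {"dx": 0.6,"dy": -0.05,"dz": 0,"rx": 0,"ry": 0,"rz": 0}
    - {"dx": 0.9,"dy": -0.05,"dz": 0,"rx": 0,"ry": 0,"rz": 0}
    - {"dx": 1.2,"dy": -0.05,"dz": 0,"rx": 0,"ry": 0,"rz": 0}
    - {"dx": 1.5,"dy": -0.05,"dz": 0,"rx": 0,"ry": 0,"rz": 0}
    - {"dx": 1.8,"dy": -0.05,"dz": 0,"rx": 0,"ry": 0,"rz": 0}
    - {"dx": 2.1,"dy": -0.05,"dz": 0,"rx": 0,"ry": 0,"rz": 0}
    - {"dx": 2.3,"dy": -0.05,"dz": 0,"rx": 0,"ry": 0,"rz": 0}
    - {"dx": 2.5,"dy": -0.05,"dz": 0,"rx": 0,"ry": 0,"rz": 0}
    - {"dx": 2.5,"dy": -0.05,"dz": 0,"rx": 0,"ry": 0,"rz": 0}

```text
clock: 9.65
tool_pos: [0.5919, -0.0283, 0.1038]
orientation: [0.394, 0.587, -0.394, 0.587]
contact_force: [0.1, -0.2, -0.7]
gripper_width: 0.277
```

```bash
python3 - <<'E'
from go import *
go([.5914,-.0286,.102])
for n in ("side",):
    p,d=cams.capture(n)
    v0,u0=(130,210)
    cv2.imwrite(f"pics/{n}6.png",cv2.resize(p[v0:v0+140,u0:u0+180,::-1],None,fx=4,fy=4,interpolation=2))
E
```

```text
clk 9.65 pos [ 0.592 -0.028  0.104] F [ 0.14  -0.184 -0.67 ] w 0.2773258223555496 jawyaw -1.1819649717673752 tilt x [-0.  0. -1.] j6 1.017473245764568
delta cm [ 0.18  -0.058  0.005] rot [0. 0. 0.]
```

View pics/side6.png

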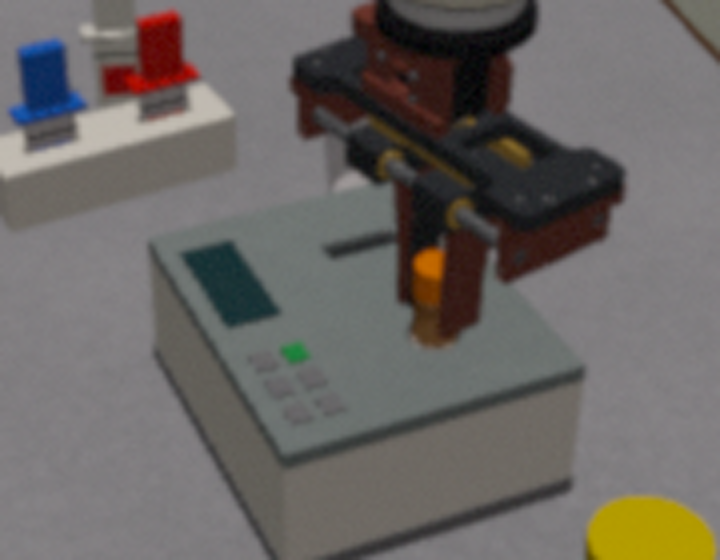

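Call:
carry_out:
  plan:
    - {"dx": 0.05,"dy": 0,"dz": 0,"rx": 0,"ry": 0,"rz": 0}
    - {"dx": 0.1,"dy": 0,"dz": 0,"rx": 0,"ry": 0,"rz": 0}
    - {"dx": 0.13,"dy": 0,"dz": 0,"rx": 0,"ry": 0,"rz": 0}
    - {"dx": 0.16,"dy": 0,"dz": 0,"rx": 0,"ry": 0,"rz": 0}
    - {"dx": 0.2,"dy": 0,"dz": 0,"rx": 0,"ry": 0,"rz": 0}
    - {"dx": 0.2,"dy": 0,"dz": 0,"rx": 0,"ry": 0,"rz": 0}
    - {"dx": 0.2,"dy": 0,"dz": 0,"rx": 0,"ry": 0,"rz": 0}
    - {"dx": 0.2,"dy": 0,"dz": 0,"rx": 0,"ry": 0,"rz": 0}
    - {"dx": 0.2,"dy": 0,"dz": 0,"rx": 0,"ry": 0,"rz": 0}
    - {"dx": 0.2,"dy": 0,"dz": 0,"rx": 0,"ry": 0,"rz": 0}

```text
clock: 10.95
tool_pos: [0.5922, -0.0284, 0.1021]
orientation: [0.394, 0.587, -0.394, 0.587]
contact_force: [-1.4, -0.5, 4.5]
gripper_width: 0.28
```

Contact with the floor (4.5 N up, where expected). Release to half open, wide enough for the 25 mm vial.

Call:
carry_out:
  plan:
    - {"dx": 0,"dy": 0,"dz": 0,"rx": 0,"ry": 0,"rz": 0}
    - {"dx": 0,"dy": 0,"dz": 0,"rx": 0,"ry": 0,"rz": 0}
    - {"dx": 0,"dy": 0,"dz": 0,"rx": 0,"ry": 0,"rz": 0}
    - {"dx": 0,"dy": 0,"dz": 0,"rx": 0,"ry": 0,"rz": 0}
    - {"dx": 0,"dy": 0,"dz": 0,"rx": 0,"ry": 0,"rz": 0}
    - {"dx": -0.5,"dy": 0,"dz": 0,"rx": 0,"ry": 0,"rz": 0}
    - {"dx": -1.5,"dy": 0,"dz": 0,"rx": 0,"ry": 0,"rz": 0}
    - {"dx": -3,"dy": 0,"dz": 0,"rx": 0,"ry": 0,"rz": 0}
    - {"dx": -5,"dy": 0,"dz": 0,"rx": 0,"ry": 0,"rz": 0}
    - {"dx": -7.5,"dy": 0,"dz": 0,"rx": 0,"ry": 0,"rz": 0}
  jaw: 0

```text
clock: 12.2
tool_pos: [0.592, -0.0283, 0.1785]
orientation: [0.394, 0.587, -0.394, 0.587]
contact_force: [-1.1, -0.0, 0.9]
gripper_width: 0.497
```

```bash
python3 - <<'E'
from go import *
go([.501,.306,.18],np.radians(14.3+90))
for n in ("side",):
    p,d=cams.capture(n)
    v0,u0=(130,210)
    cv2.imwrite(f"pics/{n}7.png",cv2.resize(p[v0:v0+140,u0:u0+180,::-1],None,fx=4,fy=4,interpolation=2))
E
```

```text
clk 12.2 pos [ 0.592 -0.028  0.178] F [-1.069 -0.021  0.906] w 0.4970098241816305 jawyaw -1.181925688574008 tilt x [ 0.  0. -1.] j6 1.0174973100488742
delta cm [ -0.154   4.258 -34.386] rot [ 0.139  0.    -0.   ]
```

View pics/side7.png

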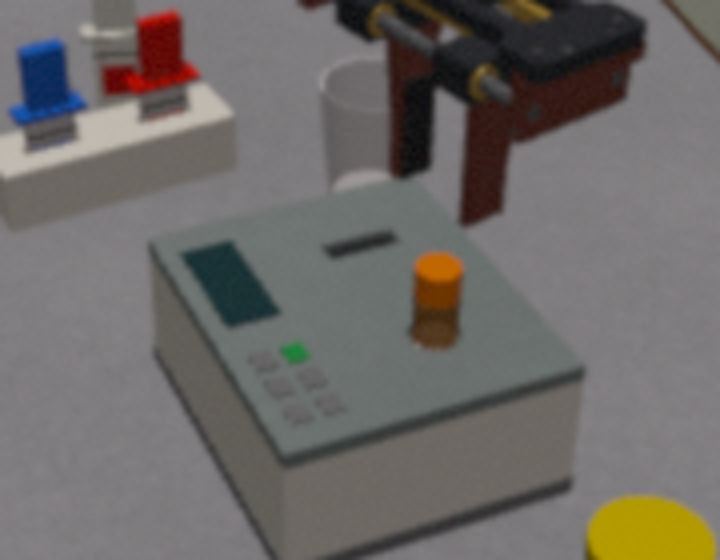

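Call:
carry_out:
  plan:
    - {"dx": 0,"dy": 0.3,"dz": -2,"rx": 0.02,"ry": 0,"rz": 0}
    - {"dx": 0,"dy": 0.7,"dz": -6,"rx": 0.04,"ry": 0,"rz": 0}
    - {"dx": 0,"dy": 1.3,"dz": -11,"rx": 0.06,"ry": 0,"rz": 0}
    - {"dx": 0,"dy": 2.0,"dz": -16,"rx": 0.08,"ry": 0,"rz": 0}
    - {"dx": 0,"dy": 2.6,"dz": -21,"rx": 0.1,"ry": 0,"rz": 0}
    - {"dx": 0,"dy": 3.3,"dz": -26,"rx": 0.12,"ry": 0,"rz": 0}
    - {"dx": 0,"dy": 3.9,"dz": -31,"rx": 0.139,"ry": 0,"rz": 0}
    - {"dx": 0,"dy": 4.26,"dz": -34.4,"rx": 0.139,"ry": 0,"rz": 0}
    - {"dx": 0,"dy": 4.26,"dz": -34.4,"rx": 0.139,"ry": 0,"rz": 0}
    - {"dx": 0,"dy": 4.26,"dz": -34.4,"rx": 0.139,"ry": 0,"rz": 0}
  jaw: -0.2

```text
clock: 13.5
tool_pos: [0.5012, 0.3056, 0.1772]
orientation: [0.434, 0.558, -0.434, 0.559]
contact_force: [-0.5, -0.5, -0.1]
gripper_width: 0.4
```

```bash
python3 - <<'E'
from go import *
go([.501,.306,.082],np.radians(14.3+90))
for n in ("side",):
    p,d=cams.capture(n)
    v0,u0=(70,180)
    cv2.imwrite(f"pics/{n}8.png",cv2.resize(p[v0:v0+140,u0:u0+180,::-1],None,fx=4,fy=4,interpolation=2))
E
```

```text
clk 13.5 pos [0.501 0.306 0.177] F [-0.473 -0.481 -0.072] w 0.39998839731407904 jawyaw -1.3205129050130173 tilt x [ 0. -0. -1.] j6 1.7510000795053922
delta cm [ 9.52  -0.012 -0.046] rot [ 0.001  0.    -0.   ]
```

View pics/side8.png

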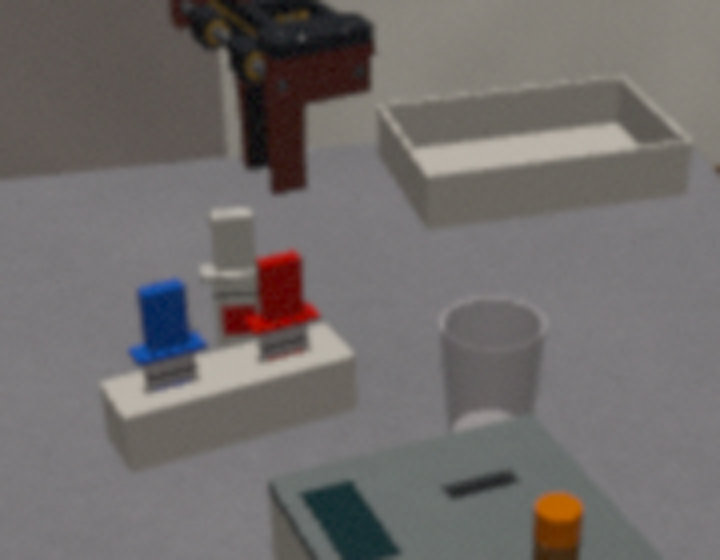

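Call:
carry_out:
  plan:
    - {"dx": 1.5,"dy": 0,"dz": -0.04,"rx": 0,"ry": 0,"rz": 0}
    - {"dx": 3.0,"dy": 0,"dz": -0.04,"rx": 0,"ry": 0,"rz": 0}
    - {"dx": 4.0,"dy": 0,"dz": -0.04,"rx": 0,"ry": 0,"rz": 0}
    - {"dx": 5.0,"dy": 0,"dz": -0.04,"rx": 0,"ry": 0,"rz": 0}
    - {"dx": 6.0,"dy": 0,"dz": -0.04,"rx": 0,"ry": 0,"rz": 0}
    - {"dx": 7.0,"dy": 0,"dz": -0.04,"rx": 0,"ry": 0,"rz": 0}
    - {"dx": 8.0,"dy": 0,"dz": -0.04,"rx": 0,"ry": 0,"rz": 0}
    - {"dx": 9.0,"dy": 0,"dz": -0.04,"rx": 0,"ry": 0,"rz": 0}
    - {"dx": 9.4,"dy": 0,"dz": -0.04,"rx": 0,"ry": 0,"rz": 0}
    - {"dx": 9.4,"dy": 0,"dz": -0.04,"rx": 0,"ry": 0,"rz": 0}

```text
clock: 14.8
tool_pos: [0.5008, 0.3065, 0.0827]
orientation: [0.434, 0.559, -0.434, 0.558]
contact_force: [0.3, 0.1, 0.2]
gripper_width: 0.403
```

```bash
python3 - <<'E'
from go import *
go([.501,.306,.082],np.radians(14.3+90))
for n in ("side",):
    p,d=cams.capture(n)
    v0,u0=(100,190)
    cv2.imwrite(f"pics/{n}9.png",cv2.resize(p[v0:v0+90,u0:u0+110,::-1],None,fx=6,fy=6,interpolation=2))
E
```

```text
clk 14.8 pos [0.501 0.306 0.083] F [0.263 0.147 0.188] w 0.4029299722941152 jawyaw -1.3209698111269812 tilt x [-0.001 -0.    -1.   ] j6 1.7523743581669886
delta cm [0.069 0.01  0.05 ] rot [ 0.    -0.     0.001]
```

View pics/side9.png

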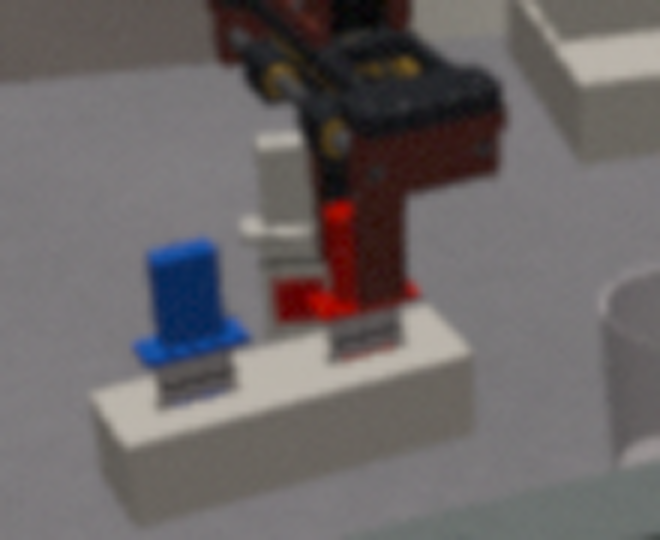

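Call:
carry_out:
  plan:
    - {"dx": 0,"dy": 0,"dz": 0,"rx": 0,"ry": 0,"rz": 0}
    - {"dx": 0,"dy": 0,"dz": 0,"rx": 0,"ry": 0,"rz": 0}
    - {"dx": 0,"dy": 0,"dz": 0,"rx": 0,"ry": 0,"rz": 0}
    - {"dx": 0,"dy": 0,"dz": 0,"rx": 0,"ry": 0,"rz": 0}
    - {"dx": 0,"dy": 0,"dz": 0,"rx": 0,"ry": 0,"rz": 0}
    - {"dx": 0,"dy": 0,"dz": 0,"rx": 0,"ry": 0,"rz": 0}
    - {"dx": 0,"dy": 0,"dz": 0,"rx": 0,"ry": 0,"rz": 0}
    - {"dx": 0,"dy": 0,"dz": 0,"rx": 0,"ry": 0,"rz": 0}
    - {"dx": 0,"dy": 0,"dz": 0,"rx": 0,"ry": 0,"rz": 0}
    - {"dx": 0,"dy": 0,"dz": 0,"rx": 0,"ry": 0,"rz": 0}
  jaw: -1

```text
clock: 16.1
tool_pos: [0.5011, 0.3066, 0.0833]
orientation: [0.434, 0.558, -0.434, 0.558]
contact_force: [0.0, -0.1, 5.6]
gripper_width: 0.159
```

Call:
carry_out:
  plan:
    - {"dx": -0.5,"dy": 0,"dz": 0,"rx": 0,"ry": 0,"rz": 0}
    - {"dx": -1.5,"dy": 0,"dz": 0,"rx": 0,"ry": 0,"rz": 0}
    - {"dx": -3,"dy": 0,"dz": 0,"rx": 0,"ry": 0,"rz": 0}
    - {"dx": -4.5,"dy": 0,"dz": 0,"rx": 0,"ry": 0,"rz": 0}
    - {"dx": -6,"dy": 0,"dz": 0,"rx": 0,"ry": 0,"rz": 0}
    - {"dx": -8,"dy": 0,"dz": 0,"rx": 0,"ry": 0,"rz": 0}
    - {"dx": -10,"dy": 0,"dz": 0,"rx": 0,"ry": 0,"rz": 0}
    - {"dx": -11.5,"dy": 0,"dz": 0,"rx": 0,"ry": 0,"rz": 0}
    - {"dx": -11.5,"dy": 0,"dz": 0,"rx": 0,"ry": 0,"rz": 0}
    - {"dx": -11.5,"dy": 0,"dz": 0,"rx": 0,"ry": 0,"rz": 0}

```text
clock: 17.35
tool_pos: [0.5005, 0.3063, 0.1975]
orientation: [0.434, 0.559, -0.434, 0.558]
contact_force: [-0.7, 0.7, -1.2]
gripper_width: 0.154
```

```bash
python3 - <<'E'
from go import *
go([.5757,.061,.195],np.radians(10+90))
for n in ("side",):
    p,d=cams.capture(n)
    v0,u0=(50,180)
    cv2.imwrite(f"pics/{n}10.png",cv2.resize(p[v0:v0+140,u0:u0+140,::-1],None,fx=4,fy=4,interpolation=2))
E
```

```text
clk 17.35 pos [0.501 0.306 0.198] F [-0.68   0.742 -1.155] w 0.15380872137271792 jawyaw -1.3210285056258166 tilt x [-0.001 -0.    -1.   ] j6 1.752389092123036
delta cm [ 0.253  1.22  25.627] rot [0.075 0.    0.001]
```

View pics/side10.png

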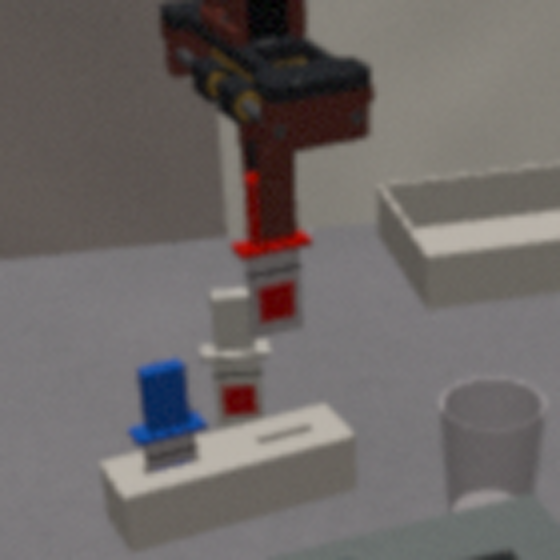

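Call:
carry_out:
  plan:
    - {"dx": 0,"dy": 0.1,"dz": 2,"rx": 0.01,"ry": 0,"rz": 0}
    - {"dx": 0,"dy": 0.25,"dz": 5,"rx": 0.02,"ry": 0,"rz": 0}
    - {"dx": 0,"dy": 0.43,"dz": 9,"rx": 0.03,"ry": 0,"rz": 0}
    - {"dx": 0,"dy": 0.62,"dz": 13,"rx": 0.04,"ry": 0,"rz": 0}
    - {"dx": 0,"dy": 0.8,"dz": 17,"rx": 0.05,"ry": 0,"rz": 0}
    - {"dx": 0,"dy": 1.0,"dz": 21,"rx": 0.06,"ry": 0,"rz": 0}
    - {"dx": 0,"dy": 1.1,"dz": 23.5,"rx": 0.075,"ry": 0,"rz": 0}
    - {"dx": 0,"dy": 1.2,"dz": 25,"rx": 0.075,"ry": 0,"rz": 0}
    - {"dx": 0,"dy": 1.22,"dz": 25.6,"rx": 0.075,"ry": 0,"rz": 0}
    - {"dx": 0,"dy": 1.22,"dz": 25.6,"rx": 0.075,"ry": 0,"rz": 0}

```text
clock: 18.65
tool_pos: [0.5758, 0.0615, 0.1978]
orientation: [0.454, 0.542, -0.455, 0.541]
contact_force: [-0.5, 0.2, -0.5]
gripper_width: 0.16
```

```bash
python3 - <<'E'
from go import *
go([.5757,.061,.175],np.radians(10+90))
for n in ("side",):
    p,d=cams.capture(n);np.savez("s11.npz",p=p,d=d)
    v0,u0=(110,230)
    cv2.imwrite(f"pics/{n}11.png",cv2.resize(p[v0:v0+110,u0:u0+130,::-1],None,fx=5,fy=5,interpolation=2))
E
```

```text
clk 18.65 pos [0.576 0.061 0.198] F [-0.513  0.248 -0.533] w 0.15993052778059316 jawyaw -1.396160298591072 tilt x [-0.001  0.    -1.   ] j6 1.3829496200298212
delta cm [ 2.276 -0.021  0.047] rot [ 0. -0.  0.]
```

View pics/side11.png

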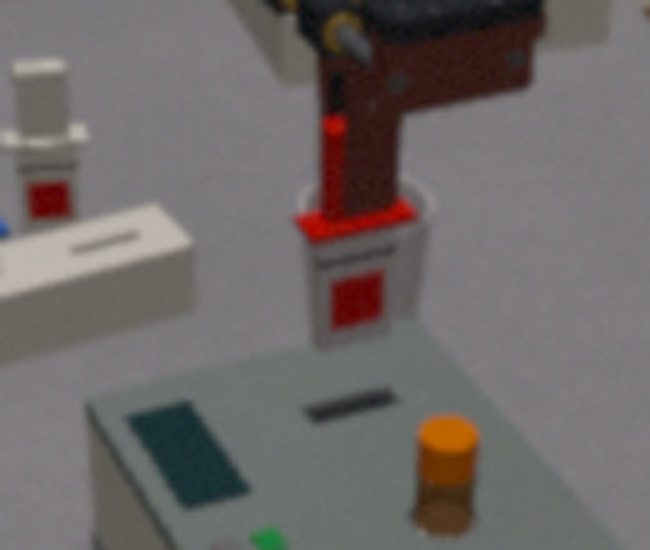

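```bash
python3 - <<'E'
from go import *
f=lambda u,v:[(u+.5)/5-.5+230,(v+.5)/5-.5+110]
P=onplane("side",[f(315,347),f(388,333)],.1248);print(P,P.mean(0),P.mean(0)+[-.0005,.003,0], np.degrees(np.arctan2(*(P[1]-P[0])[[1,0]])))
S=onplane("side",[f(304,406),f(388,389),f(397,402),f(314,423)],.09);print(S,S.mean(0))
c,s=np.cos(np.radians(10)),np.sin(np.radians(10))
def box(cx,cy,w,h,z):return np.array([[cx+c*a*w/2-s*b*h/2,cy+s*a*w/2+c*b*h/2,z] for a,b in((-1,1),(1,1),(1,-1),(-1,-1))])
for z,w,h,cx,cy in((.1248,.036,.006,.5758,.0613),(.09,.044,.014,.5757,.061)):
    print(((proj("side",box(cx,cy,w,h,z))+.5-[230,110])*5-.5))
E
```

```text
[[0.559 0.061 0.125]
 [0.593 0.064 0.125]] [0.576 0.063 0.125] [0.576 0.066 0.125] 4.969296131996334
[[0.555 0.066 0.09 ]
 [0.596 0.069 0.09 ]
 [0.597 0.058 0.09 ]
 [0.556 0.052 0.09 ]] [0.576 0.061 0.09 ]
[[312.461 347.298]
 [385.101 329.243]
 [390.997 335.943]
 [318.07  354.171]]
[[300.233 408.66 ]
 [386.825 386.291]
 [400.32  402.243]
 [312.943 425.103]]
```

```bash
cat > ov.py <<'E'
from go import *
def overlay(src,out,cx,cy,fz,u0,v0,w,h,k,yaw=10):
    p=np.load(src)["p"] if isinstance(src,str) else src
    im=cv2.resize(p[v0:v0+h,u0:u0+w,::-1],None,fx=k,fy=k,interpolation=2)
    c,s=np.cos(np.radians(yaw)),np.sin(np.radians(yaw))
    def box(cx,cy,w,h,z):return np.array([[cx+c*a*w/2-s*b*h/2,cy+s*a*w/2+c*b*h/2,z] for a,b in((-1,1),(1,1),(1,-1),(-1,-1))])
    def dr(B,col):
        q=((proj("side",B)+.5-[u0,v0])*k-.5)
        cv2.polylines(im,[np.round(q*16).astype(int)],True,col,1,16,4)
    dr(box(cx,cy,.036,.006,fz),(0,255,255))
    dr(box(cx,cy,.050,.020,fz+.065),(0,255,0));dr(box(cx,cy,.050,.020,fz+.060),(255,255,0))
    L=box(cx,cy,.036,.006,fz+.045)[2:];q=((proj("side",L)+.5-[u0,v0])*k-.5);cv2.line(im,tuple(int(x) for x in q[0]),tuple(int(x) for x in q[1]),(255,0,255),1)
    dr(box(.5757,.061,.044,.014,.09),(0,255,255))
    cv2.imwrite(out,im)
E
python3 - <<'E'
from ov import *
overlay("s11.npz","pics/ov11.png",.5758,.0613,.1248,280,145,50,55,10)
E
```

```text
(no output)
```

View pics/ov11.png

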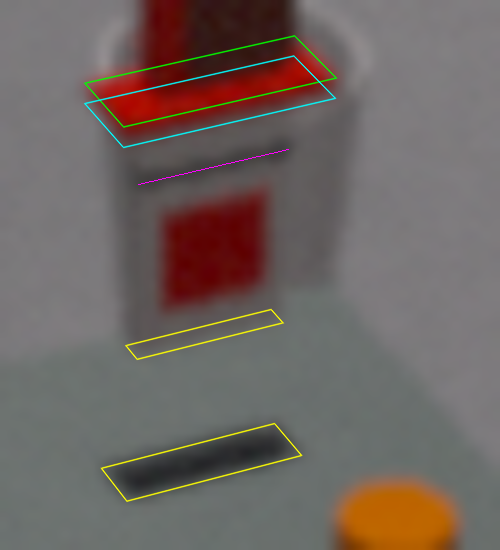

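```bash
python3 - <<'E'
from go import *
f=np.load("s11.npz");p,d=f["p"],f["d"];W=cloud("side",d)
hsv=cv2.cvtColor(p,cv2.COLOR_RGB2HSV);m=((hsv[...,0]<6)|(hsv[...,0]>174))&(hsv[...,1]>150)&(hsv[...,2]>60)
m[:,:280]=0;m[:,330:]=0;m[:140]=0;m[185:]=0
ys,xs=np.nonzero(m)
def show(name,r):
    w=W[r];print(name,len(w),np.nanmedian(w,0),np.nanstd(w,0))
col=m.copy();col[162:]=0;col[:150]=0
show("collar top-ish",col)
for r in range(148,166):
    k=m[r];print(r,np.nonzero(k)[0][[0,-1]] if k.any() else None,np.nanmedian(W[r][k],0) if k.any() else None)
# blade face, pane
c,s=np.cos(np.radians(10)),np.sin(np.radians(10))
bl=np.zeros_like(m);bl[165:176,296:306]=1
w=W[bl]; loc=(w-[.5757,.061,0])@np.array([[c,-s,0],[s,c,0],[0,0,1]]).T.T if 0 else np.c_[(w[:,0]-.5757)*c+(w[:,1]-.061)*s,-(w[:,0]-.5757)*s+(w[:,1]-.061)*c,w[:,2]]
print("pane local med",np.median(loc,0),loc.std(0))
A=np.c_[loc[:,2]-.15,np.ones(len(loc))];print("tilt y per z, y",np.linalg.lstsq(A,loc[:,1],rcond=None)[0]); A=np.c_[loc[:,0],np.ones(len(loc))];print("yaw resid",np.linalg.lstsq(A,loc[:,1],rcond=None)[0])
top=W[205:212,255:275].reshape(-1,3);print("phot top z",np.nanmedian(top[:,2]))
E
```

```text
collar top-ish 120 [0.57  0.055 0.19 ] [0.013 0.005 0.004]
148 [295 298] [0.564 0.053 0.207]
149 [295 308] [0.565 0.051 0.205]
150 [294 310] [0.568 0.053 0.201]
151 [294 311] [0.581 0.055 0.199]
152 [293 312] [0.576 0.056 0.193]
153 [290 312] [0.575 0.057 0.19 ]
154 [290 309] [0.572 0.055 0.19 ]
155 [290 306] [0.568 0.054 0.189]
156 [291 301] [0.562 0.052 0.189]
157 [292 297] [0.558 0.049 0.188]
158 [293 293] [0.556 0.048 0.187]
159 None None
160 None None
161 None None
162 None None
163 None None
164 None None
165 [302 305] [0.583 0.06  0.158]
pane local med [nan nan nan] [nan nan nan]
 ** On entry to DLASCL parameter number  4 had an illegal value
 ** On entry to DLASCL parameter number  4 had an illegal value
 ** On entry to DLASCL parameter number  4 had an illegal value
 ** On entry to DLASCL parameter number  4 had an illegal value
 ** On entry to DLASCL parameter number  5 had an illegal value
 ** On entry to DLASCL parameter number  4 had an illegal valueTraceback (most recent call last):
  File "<stdin>", line 17, in <module>
    x, resids, rank, s = _umath_linalg.lstsq(a, b, rcond,
                         ~~~~~~~~~~~~~~~~~~~^^^^^^^^^^^^^
                                             signature=signature)
                                             ^^^^^^^^^^^^^^^^^^^^
    raise LinAlgError("SVD did not converge in Linear Least Squares")
numpy.linalg.LinAlgError: SVD did not converge in Linear Least Squares
```

```bash
python3 - <<'E'
from go import *
np.set_printoptions(precision=5,suppress=True)
f=np.load("s11.npz");p,d=f["p"],f["d"];W=cloud("side",d)
c,s=np.cos(np.radians(10)),np.sin(np.radians(10))
w=W[161:178,294:307].reshape(-1,3);w=w[~np.isnan(w[:,0])]
loc=np.c_[(w[:,0]-.5757)*c+(w[:,1]-.061)*s,-(w[:,0]-.5757)*s+(w[:,1]-.061)*c,w[:,2]]
print(len(loc),np.median(loc,0),loc.std(0))
ok=abs(loc[:,1]-np.median(loc[:,1]))<.006;loc=loc[ok]
A=np.c_[loc[:,2]-.15,loc[:,0],np.ones(len(loc))];print(len(loc),"tilt,yaw,y0",np.linalg.lstsq(A,loc[:,1],rcond=None)[0])
E
```

```text
220 [-0.00139 -0.00197  0.15032] [0.00945 0.00336 0.01361]
219 tilt,yaw,y0 [-0.0208  -0.00669 -0.00211]
```

Call:
carry_out:
  plan:
    - {"dx": 0.4,"dy": 0,"dz": 0.1,"rx": 0,"ry": 0,"rz": 0}
    - {"dx": 1.0,"dy": 0,"dz": 0.1,"rx": 0,"ry": 0,"rz": 0}
    - {"dx": 1.6,"dy": 0,"dz": 0.1,"rx": 0,"ry": 0,"rz": 0}
    - {"dx": 2.2,"dy": 0,"dz": 0.1,"rx": 0,"ry": 0,"rz": 0}
    - {"dx": 2.6,"dy": 0,"dz": 0.1,"rx": 0,"ry": 0,"rz": 0}
    - {"dx": 2.9,"dy": 0,"dz": 0.1,"rx": 0,"ry": 0,"rz": 0}
    - {"dx": 3.1,"dy": 0,"dz": 0.1,"rx": 0,"ry": 0,"rz": 0}
    - {"dx": 3.3,"dy": 0,"dz": 0.1,"rx": 0,"ry": 0,"rz": 0}
    - {"dx": 3.3,"dy": 0,"dz": 0.1,"rx": 0,"ry": 0,"rz": 0}
    - {"dx": 3.3,"dy": 0,"dz": 0.1,"rx": 0,"ry": 0,"rz": 0}

```text
clock: 19.95
tool_pos: [0.5763, 0.0605, 0.1651]
orientation: [0.455, 0.542, -0.454, 0.542]
contact_force: [-0.5, -0.1, -0.2]
gripper_width: 0.155
```

```bash
python3 - <<'E'
from ov import *
go([.5757,.061,.118],np.radians(10+90))
p,d=cams.capture("side");np.savez("s12.npz",p=p,d=d)
overlay("s12.npz","pics/ov12.png",.5757,.061,arm.sense()["tool_pos"][2]-.073,280,145,50,55,10)
E
```

```text
clk 19.95 pos [0.576 0.06  0.165] F [-0.46  -0.101 -0.24 ] w 0.15493477434783806 jawyaw -1.395957949714727 tilt x [ 0.  0. -1.] j6 1.3812570453193778
delta cm [ 4.71  -0.055 -0.06 ] rot [ 0. -0. -0.]
```

View pics/ov12.png

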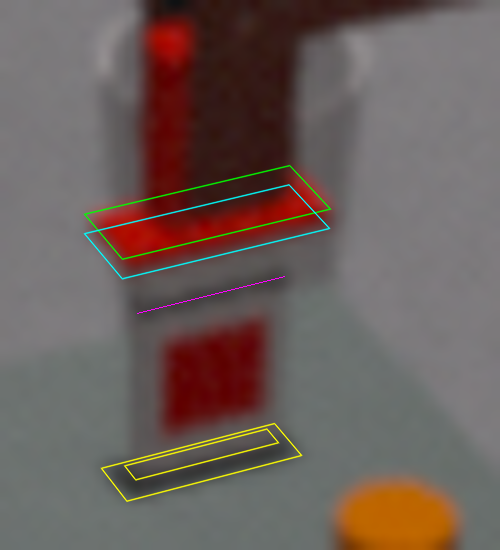

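```bash
python3 - <<'E'
from ov import *
overlay("side0.npz","pics/ov0.png",.501,.306,.010,225,125,50,40,12,14.3)
E
```

```text
(no output)
```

View pics/ov0.png

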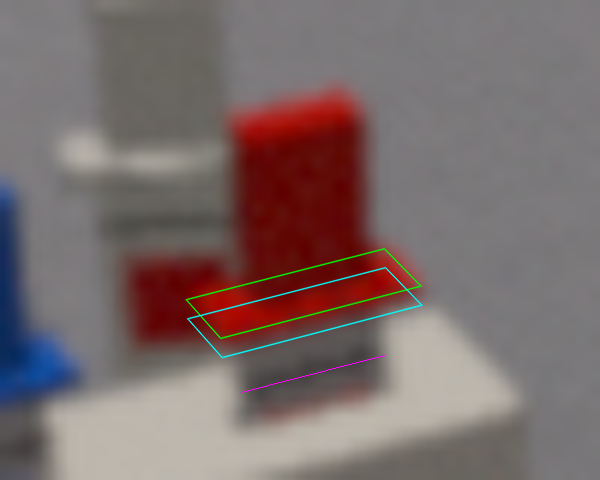

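Call:
carry_out:
  plan:
    - {"dx": 0.1,"dy": 0,"dz": 0,"rx": 0,"ry": 0,"rz": 0}
    - {"dx": 0.2,"dy": 0,"dz": 0,"rx": 0,"ry": 0,"rz": 0}
    - {"dx": 0.3,"dy": 0,"dz": 0,"rx": 0,"ry": 0,"rz": 0}
    - {"dx": 0.4,"dy": 0,"dz": 0,"rx": 0,"ry": 0,"rz": 0}
    - {"dx": 0.5,"dy": 0,"dz": 0,"rx": 0,"ry": 0,"rz": 0}
    - {"dx": 0.6,"dy": 0,"dz": 0,"rx": 0,"ry": 0,"rz": 0}
    - {"dx": 0.7,"dy": 0,"dz": 0,"rx": 0,"ry": 0,"rz": 0}
    - {"dx": 0.8,"dy": 0,"dz": 0,"rx": 0,"ry": 0,"rz": 0}
    - {"dx": 0.8,"dy": 0,"dz": 0,"rx": 0,"ry": 0,"rz": 0}
    - {"dx": 0.8,"dy": 0,"dz": 0,"rx": 0,"ry": 0,"rz": 0}

```text
clock: 21.25
tool_pos: [0.5762, 0.0605, 0.157]
orientation: [0.454, 0.542, -0.454, 0.542]
contact_force: [-0.0, 0.2, -0.3]
gripper_width: 0.157
```

Call:
carry_out:
  plan:
    - {"dx": 0.1,"dy": 0,"dz": 0,"rx": 0,"ry": 0,"rz": 0}
    - {"dx": 0.2,"dy": 0,"dz": 0,"rx": 0,"ry": 0,"rz": 0}
    - {"dx": 0.3,"dy": 0,"dz": 0,"rx": 0,"ry": 0,"rz": 0}
    - {"dx": 0.4,"dy": 0,"dz": 0,"rx": 0,"ry": 0,"rz": 0}
    - {"dx": 0.5,"dy": 0,"dz": 0,"rx": 0,"ry": 0,"rz": 0}
    - {"dx": 0.6,"dy": 0,"dz": 0,"rx": 0,"ry": 0,"rz": 0}
    - {"dx": 0.7,"dy": 0,"dz": 0,"rx": 0,"ry": 0,"rz": 0}
    - {"dx": 0.8,"dy": 0,"dz": 0,"rx": 0,"ry": 0,"rz": 0}
    - {"dx": 0.9,"dy": 0,"dz": 0,"rx": 0,"ry": 0,"rz": 0}
    - {"dx": 1.0,"dy": 0,"dz": 0,"rx": 0,"ry": 0,"rz": 0}

```text
clock: 22.5
tool_pos: [0.5762, 0.0605, 0.1469]
orientation: [0.454, 0.542, -0.454, 0.542]
contact_force: [-0.3, -0.6, -1.1]
gripper_width: 0.157
```

```bash
python3 - <<'E'
from ov import *
go([.5757,.061,.118],np.radians(10+90))
p,d=cams.capture("side");np.savez("s13.npz",p=p,d=d)
overlay("s13.npz","pics/ov13.png",.5757,.061,arm.sense()["tool_pos"][2]-.073,280,145,50,55,10)
E
```

```text
clk 22.5 pos [0.576 0.06  0.147] F [-0.299 -0.629 -1.078] w 0.156704551819541 jawyaw -1.3959978583649242 tilt x [-0.  0. -1.] j6 1.3812465778551792
delta cm [ 2.892 -0.043 -0.061] rot [ 0. -0.  0.]
```

View pics/ov13.png

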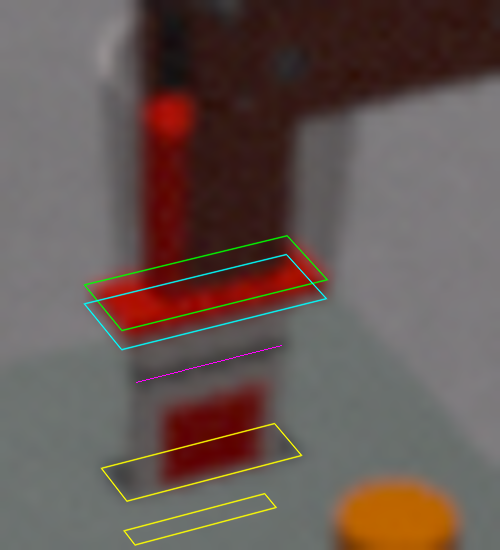

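Call:
carry_out:
  plan:
    - {"dx": 0.2,"dy": 0,"dz": 0,"rx": 0,"ry": 0,"rz": 0}
    - {"dx": 0.5,"dy": 0,"dz": 0,"rx": 0,"ry": 0,"rz": 0}
    - {"dx": 0.8,"dy": 0,"dz": 0,"rx": 0,"ry": 0,"rz": 0}
    - {"dx": 1.1,"dy": 0,"dz": 0,"rx": 0,"ry": 0,"rz": 0}
    - {"dx": 1.4,"dy": 0,"dz": 0,"rx": 0,"ry": 0,"rz": 0}
    - {"dx": 1.7,"dy": 0,"dz": 0,"rx": 0,"ry": 0,"rz": 0}
    - {"dx": 2.0,"dy": 0,"dz": 0,"rx": 0,"ry": 0,"rz": 0}
    - {"dx": 2.3,"dy": 0,"dz": 0,"rx": 0,"ry": 0,"rz": 0}
    - {"dx": 2.5,"dy": 0,"dz": 0,"rx": 0,"ry": 0,"rz": 0}
    - {"dx": 2.5,"dy": 0,"dz": 0,"rx": 0,"ry": 0,"rz": 0}

```text
clock: 23.8
tool_pos: [0.5761, 0.0605, 0.1218]
orientation: [0.454, 0.542, -0.455, 0.542]
contact_force: [-0.9, -1.1, -0.5]
gripper_width: 0.16
```

```bash
cat > line.py <<'E'
from ov import *
# profile along z up the front face centre: grey (max-channel) averaged over x in +-13mm, at face local y=-3mm
def prof(src,cx,cy,yaw,zs,xs=np.linspace(-.013,.013,40),yo=-.003):
    p=np.load(src)["p"].astype(np.float32).mean(2)
    c,s=np.cos(np.radians(yaw)),np.sin(np.radians(yaw));out=[]
    for z in zs:
        q=proj("side",np.array([[cx+c*a-s*yo,cy+s*a+c*yo,z] for a in xs])).astype(np.float32)
        out.append(cv2.remap(p,q[:,0][:,None],q[:,1][:,None],1).mean())
    return np.array(out)
def dip(src,cx,cy,yaw,fz):
    zs=np.arange(.025,.062,.0005);P=prof(src,cx,cy,yaw,fz+zs)
    print(src,"foot",fz);print([(round(z*1000,1),round(float(v),0)) for z,v in zip(zs,P)][26:66:2])
E
python3 - <<'E'
from line import *
s=arm.sense();go([.5757,.061,.118],np.radians(10+90))
p,d=cams.capture("side");np.savez("s14.npz",p=p,d=d)
z=s["tool_pos"][2]-.073
overlay("s14.npz","pics/ov14.png",.5760,.0606,z,280,145,50,55,10)
dip("side0.npz",.501,.306,14.3,.010)
dip("s11.npz",.576,.0613,10,.1248)
dip("s12.npz",.576,.0606,10,.0921)
dip("s13.npz",.576,.0606,10,.0739)
dip("s14.npz",.576,.0606,10,z)
E
```

```text
clk 23.8 pos [0.576 0.06  0.122] F [-0.855 -1.075 -0.461] w 0.15991060469718707 jawyaw -1.3960190043144551 tilt x [-0.  0. -1.] j6 1.3812651667915705
delta cm [ 0.378 -0.026 -0.056] rot [ 0. -0.  0.]
side0.npz foot 0.01
[(np.float64(38.0), 98.0), (np.float64(39.0), 92.0), (np.float64(40.0), 87.0), (np.float64(41.0), 85.0), (np.float64(42.0), 82.0), (np.float64(43.0), 79.0), (np.float64(44.0), 75.0), (np.float64(45.0), 72.0), (np.float64(46.0), 71.0), (np.float64(47.0), 71.0), (np.float64(48.0), 75.0), (np.float64(49.0), 79.0), (np.float64(50.0), 82.0), (np.float64(51.0), 84.0), (np.float64(52.0), 85.0), (np.float64(53.0), 85.0), (np.float64(54.0), 84.0), (np.float64(55.0), 81.0), (np.float64(56.0), 77.0), (np.float64(57.0), 72.0)]
s11.npz foot 0.1248
[(np.float64(38.0), 81.0), (np.float64(39.0), 85.0), (np.float64(40.0), 86.0), (np.float64(41.0), 86.0), (np.float64(42.0), 83.0), (np.float64(43.0), 78.0), (np.float64(44.0), 72.0), (np.float64(45.0), 68.0), (np.float64(46.0), 68.0), (np.float64(47.0), 72.0), (np.float64(48.0), 78.0), (np.float64(49.0), 83.0), (np.float64(50.0), 86.0), 
[... 1117 characters left out ...]
64(52.0), 87.0), (np.float64(53.0), 85.0), (np.float64(54.0), 82.0), (np.float64(55.0), 76.0), (np.float64(56.0), 70.0), (np.float64(57.0), 65.0)]
s14.npz foot 0.04878363527455225
[(np.float64(38.0), 99.0), (np.float64(39.0), 95.0), (np.float64(40.0), 91.0), (np.float64(41.0), 87.0), (np.float64(42.0), 82.0), (np.float64(43.0), 77.0), (np.float64(44.0), 72.0), (np.float64(45.0), 69.0), (np.float64(46.0), 70.0), (np.float64(47.0), 74.0), (np.float64(48.0), 78.0), (np.float64(49.0), 83.0), (np.float64(50.0), 86.0), (np.float64(51.0), 87.0), (np.float64(52.0), 87.0), (np.float64(53.0), 85.0), (np.float64(54.0), 81.0), (np.float64(55.0), 76.0), (np.float64(56.0), 70.0), (np.float64(57.0), 64.0)]
```

View pics/ov14.png

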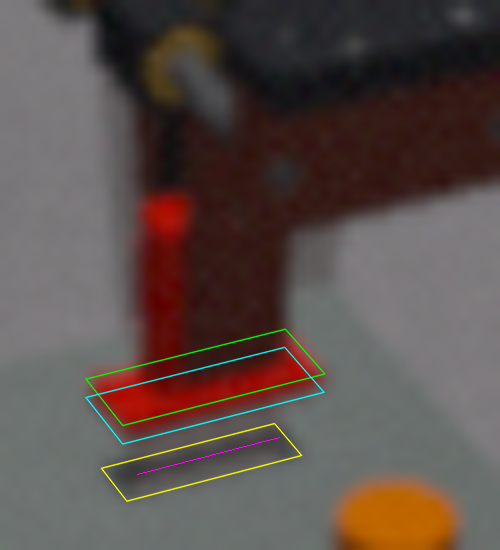

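Call:
carry_out:
  plan:
    - {"dx": 0.1,"dy": 0,"dz": 0,"rx": 0,"ry": 0,"rz": 0}
    - {"dx": 0.2,"dy": 0,"dz": 0,"rx": 0,"ry": 0,"rz": 0}
    - {"dx": 0.3,"dy": 0,"dz": 0,"rx": 0,"ry": 0,"rz": 0}
    - {"dx": 0.39,"dy": 0,"dz": 0,"rx": 0,"ry": 0,"rz": 0}
    - {"dx": 0.39,"dy": 0,"dz": 0,"rx": 0,"ry": 0,"rz": 0}
    - {"dx": 0.39,"dy": 0,"dz": 0,"rx": 0,"ry": 0,"rz": 0}
    - {"dx": 0.39,"dy": 0,"dz": 0,"rx": 0,"ry": 0,"rz": 0}
    - {"dx": 0.39,"dy": 0,"dz": 0,"rx": 0,"ry": 0,"rz": 0}
    - {"dx": 0.39,"dy": 0,"dz": 0,"rx": 0,"ry": 0,"rz": 0}
    - {"dx": 0.39,"dy": 0,"dz": 0,"rx": 0,"ry": 0,"rz": 0}

```text
clock: 25.1
tool_pos: [0.5762, 0.0605, 0.1181]
orientation: [0.454, 0.542, -0.454, 0.542]
contact_force: [0.3, 0.4, -1.1]
gripper_width: 0.158
```

```bash
python3 - <<'E'
from line import *
s=arm.sense();go([.5757,.061,.118],np.radians(10+90))
for i in range(3):
    p,d=cams.capture("side");print(arm.sense()["tool_pos"],arm.sense()["contact_force"])
np.savez("s15.npz",p=p,d=d)
z=.045
overlay("s15.npz","pics/ov15.png",.5760,.0606,z,280,145,50,55,10)
dip("s15.npz",.576,.0606,10,z)
cv2.imwrite("pics/full15.png",p[...,::-1])
for n,k in (("side","red_paddle_line"),("side","orange_vial")):print(k,[(np.round(r["at"],4),r["p"]) for r in cams.mark_of(n,k)])
E
```

```text
clk 25.1 pos [0.576 0.061 0.118] F [ 0.26   0.42  -1.054] w 0.15796712078825284 jawyaw -1.3959975744764546 tilt x [-0.  0. -1.] j6 1.3812659079560274
delta cm [ 0.007 -0.042 -0.058] rot [ 0. -0.  0.]
[0.576 0.06  0.118] [ 0.772  0.586 -0.603]
[0.576 0.06  0.118] [0.214 0.169 0.728]
[0.576 0.06  0.118] [-0.579  0.137 -1.017]
s15.npz foot 0.045
[(np.float64(38.0), 108.0), (np.float64(39.0), 106.0), (np.float64(40.0), 103.0), (np.float64(41.0), 98.0), (np.float64(42.0), 91.0), (np.float64(43.0), 84.0), (np.float64(44.0), 76.0), (np.float64(45.0), 71.0), (np.float64(46.0), 70.0), (np.float64(47.0), 72.0), (np.float64(48.0), 77.0), (np.float64(49.0), 82.0), (np.float64(50.0), 85.0), (np.float64(51.0), 86.0), (np.float64(52.0), 86.0), (np.float64(53.0), 84.0), (np.float64(54.0), 81.0), (np.float64(55.0), 76.0), (np.float64(56.0), 70.0), (np.float64(57.0), 65.0)]
red_paddle_line [(array([0.48 , 0.401, 0.046]), 0.65), (array([0.578, 0.064, 0.09 ]), 0.58)]
orange_vial [(array([ 0.592, -0.032,  0.05 ]), 0.56)]
```

View pics/ov15.png

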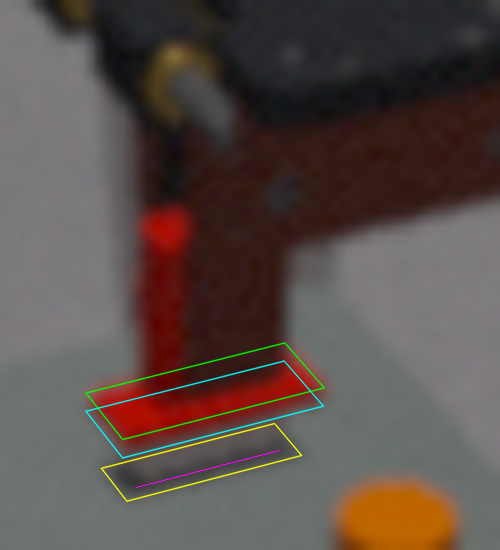

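View pics/full15.png

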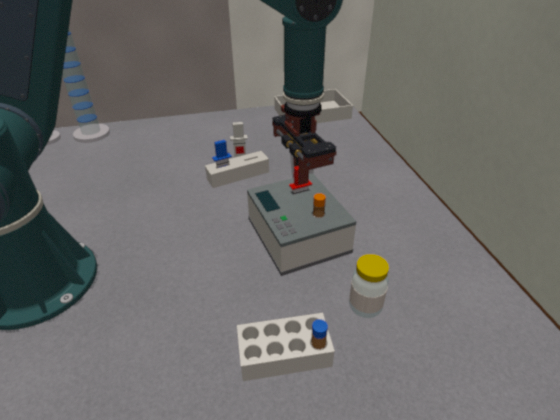

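```bash
python3 -c "
from station import arm,job
print(job.finish_job());print(arm.sense()['tool_pos'])"
```

```text
the job is handed in; nothing more can be done
None
the job is handed in; nothing more can be done
```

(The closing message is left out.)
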